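# Gauge the punch depth in a leaning die and fit the matching spacer

## Task

Take the steel depth rod from its stand, slide it down the leaning bore of the die until it bottoms on the punch, let go and leave it there, and read how much of it stands out of the bore. Then put the matching spacer plate down flat on the bolster, over both guide pins: the thin one if less than 60 mm of rod shows, the medium one for 60 to 75 mm, the thick one if more than 75 mm shows. Leave the other two spacers and everything else on the bench where they are, and use only the spacer that the reading calls for.

Things in the scene. Friction and masses are not known exactly. Their poses are not given: they have to be found in the camera images.
- rod: steel depth rod, 150 mm long, about 0.17 kg (varies): 14 mm diameter with a rounded lower end, and a thicker 18 mm diameter grip over its top 38 mm. Starts upright in the stand. Loose. Origin: the tip of its lower end; z runs up along the rod.
- rod_top (a point): centre of the flat top end of the depth rod, 150 mm from its lower tip.
- stand: fixed black plastic block 70 x 70 x 60 mm with a vertical 17 mm hole, 55 mm deep, in the middle of its top, in which the rod starts (its top is then 155 mm above the table). Origin: centre of its underside, z up.
- die: fixed bare steel die block, 60 x 60 mm and 120 mm long, held in a grey cradle (foot 135 x 90 mm) so that its bore leans 30 degrees from vertical, towards the -x side of the die's own frame, which looks roughly to the robot. Highest edge 146 mm above the table. Origin: on the table under the cradle, z up.
- bore_mouth (a point): centre of the bore's mouth on the die's upper face (60 x 60 mm); z points out of the bore along its centre line, 30 degrees from vertical. Bore 17 mm wide, closed at an unknown depth (60 to 105 mm) by a punch that stays put, so 45 to 90 mm of the bottomed rod stands out: the distance from here to the rod's top along z. Let go in the bore, the rod slides down by its own weight.
- bolster: fixed dark steel bar 160 x 30 x 25 mm; on its long centre line, 42 mm either side of the middle, two upright 12 mm guide pins with round tops 67 mm above the table. Origin: centre of its underside, x along the bar, z up. A seated spacer rests on the bar's top, 25 mm above the table, long side along the bar, overhanging it 10 mm on both sides; either way round is right.
- spacer_thin: thin spacer: plain aluminium plate 130 x 50 x 12 mm lying flat, alike but for thickness with the other two spacers, with two 16 mm through holes on its long centre line, 42 mm either side of the middle. Loose, about 210 g. Origin: centre of its underside; x along the 130 mm, z up.
- spacer_medium: medium spacer: plain aluminium plate 130 x 50 x 20 mm lying flat, alike but for thickness with the other two spacers, with two 16 mm through holes on its long centre line, 42 mm either side of the middle. Loose, about 350 g. Origin: centre of its underside; x along the 130 mm, z up.
- spacer_thick: thick spacer: plain aluminium plate 130 x 50 x 28 mm lying flat, alike but for thickness with the other two spacers, with two 16 mm through holes on its long centre line, 42 mm either side of the middle. Loose, about 490 g. Origin: centre of its underside; x along the 130 mm, z up.
- tape: bystander: roll of paper tape lying flat, 96 mm across, 24 mm high. Origin: centre of underside.
- cup: bystander: red cup, 88 mm across the rim and 115 mm high, with tools standing in it up to 185 mm. Origin: centre of underside.
- puck_a: bystander: black carbon puck, 42 mm across, 45 mm high. Origin: centre of underside.
- puck_b: bystander: black carbon puck, 42 mm across, 30 mm high. Origin: centre of underside.
- puck_c: bystander: black carbon puck, 42 mm across, 22 mm high. Origin: centre of underside.
- block: bystander: black carbon block with steps, 60 x 60 x 64 mm. Origin: centre of underside.
- jar: bystander: clear jar with white lid, 56 mm across, 60 mm high. Origin: centre of underside.
There are look-alikes about, which are no part of the job. What is shaped like the spacer_thick but brown or orange is not meant.

How it is judged:
On the way, in this order (a step that is already met when the one before it is completed fails the run):
1. the rod is in the die's bore, bottomed, released and at rest, all three spacers still where they lay (x of rod in the frame of bore_mouth between -0.006 and 0.006 m and y of rod in the frame of bore_mouth between -0.006 and 0.006 m and angle between the z axis of rod and the z axis of bore_mouth, either way round below 0.1 rad and z of rod_top in the frame of bore_mouth between 0.035 and 0.098 m and contact force between the fingers and rod below 0.05 N and linear speed of rod below 0.02 m/s and distance of each of spacer_thin, spacer_medium, spacer_thick from where it was at the start of the episode below 0.03 m), for 0.3 s.
2. the spacer that matches the exposed length lies over both pins on the bolster, released, the rod still in the bore (x of rod in the frame of bore_mouth between -0.006 and 0.006 m and y of rod in the frame of bore_mouth between -0.006 and 0.006 m and angle between the z axis of rod and the z axis of bore_mouth, either way round below 0.1 rad and z of rod_top in the frame of bore_mouth between 0.035 and 0.098 m and ((z of rod_top in the frame of bore_mouth below 0.063 m and x of spacer_thin in the frame of bolster between -0.005 and 0.005 m and y of spacer_thin in the frame of bolster between -0.005 and 0.005 m and z of spacer_thin in the frame of bolster between 0.021 and 0.0285 m and angle between the x axis of spacer_thin and the x axis of bolster, either way round below 0.1 rad and angle between spacer_thin's own z axis and vertical below 0.06 rad and contact force between the fingers and spacer_thin below 0.05 N and linear speed of spacer_thin below 0.02 m/s and distance of each of spacer_medium, spacer_thick from where it was at the start of the episode below 0.03 m) or (z of rod_top in the frame of bore_mouth between 0.057 and 0.078 m and x of spacer_medium in the frame of bolster between -0.005 and 0.005 m and y of spacer_medium in the frame of bolster between -0.005 and 0.005 m and z of spacer_medium in the frame of bolster between 0.021 and 0.0285 m and angle between the x axis of spacer_medium and the x axis of bolster, either way round below 0.1 rad and angle between spacer_medium's own z axis and vertical below 0.06 rad and contact force between the fingers and spacer_medium below 0.05 N and linear speed of spacer_medium below 0.02 m/s and distance of each of spacer_thin, spacer_thick from where it was at the start of the episode below 0.03 m) or (z of rod_top in the frame of bore_mouth above 0.072 m and x of spacer_thick in the frame of bolster between -0.005 and 0.005 m and y of spacer_thick in the frame of bolster between -0.005 and 0.005 m and z of spacer_thick in the frame of bolster between 0.021 and 0.0285 m and angle between the x axis of spacer_thick and the x axis of bolster, either way round below 0.1 rad and angle between spacer_thick's own z axis and vertical below 0.06 rad and contact force between the fingers and spacer_thick below 0.05 N and linear speed of spacer_thick below 0.02 m/s and distance of each of spacer_thin, spacer_medium from where it was at the start of the episode below 0.03 m))), for 0.2 s.
At the end, for the whole second after the job is handed in: Rod at rest in the bore on the punch, released. The spacer that the exposed length calls for (within 3 mm of a limit either neighbour passes) lies flat on the bolster over both pins (5 mm, 0.1 rad), released. The other two spacers are within 30 mm of their start (all of step 2 and contact force between the fingers and rod below 0.05 N and linear speed of rod below 0.02 m/s); the robot touches nothing.
It fails at once if a bystander is pushed more than 30 mm from its place or tipped over (distance of any of tape, cup, puck_a, puck_b, puck_c, block, jar from where it was at the start of the episode above 0.03 m or angle between any of tape, cup, puck_a, puck_b, puck_c, block, jar's own z axis and vertical above 0.5 rad).
It also fails if it takes over 61 s, if anything falls off the work surface, if the arm or the gripper's body presses on something with over 40 N, if the wrist force passes 120 N, or if a joint passes its speed limit or range.

## Robot

A 7-joint arm with a two-finger parallel gripper is mounted at the origin on the work surface. World frame = base frame: x ahead of the robot, y to its left, z up, the work surface at z = 0. Lengths are in m, angles in rad, forces in N, time in s.
With the tool pointing down it reaches from about 0.425 to 0.925 m from the base axis. Payload 6.8 kg.
Tool frame: the origin (TCP) lies between the finger pads; the fingertips stand 22 mm ahead of it and the grasp point (between the pads) lies 3 mm ahead of it; z points along the fingers, y is the direction in which the jaws open and shut (so a half turn about z gives the same grasp; the last joint's range is limited). The gripper opens to 85 mm and grips with 20 to 120 N. Pads are 22 mm wide; open, the fingers measure 114 mm over their backs; the gripper's body (76 mm by 85 mm) begins 54 mm behind the grasp point. The pads swing forward as they close: fully open they stand 13 mm farther back than shut.
Start: joints at [1.008, 0.477, 0.022, 1.555, -0.011, 1.109, -0.083], TCP at [0.297, -0.606, 0.253] pointing down, gripper open.
Joint ranges: [-2.96, 2.96], [-0.34, 2.1], [-1.41, 1.46], [0.24, 2.44], [-1.37, 4.51], [0.17, 1.92], [-2.96, 2.96]. Speed limits (rad/s): [2.39, 2.39, 3.14, 3.14, 3.14, 3.14, 3.14].

## Interface

Orientations are given as a unit quaternion [w, x, y, z].
In Python, from station import bot gives the robot as it stands. The module is installed in compiled form; this text tells all that it offers.
- The arm moves only by the tool drive_tool, never from a script. Its argument "series" is one flat list of numbers, 7 for each row, row after row: the opening, from -1 (shut) to 1 (fully open), then the shift along the tool's x, y, z in mm, then the turn, a rotation vector about the tool's x, y, z in rad. In form: [jaw, x, y, z, wx, wy, wz, jaw, x, y, z, wx, wy, wz, ...]. A call has 1 to 12 rows; each row shifts and turns the commanded pose from where the row before left it, along the tool's axes as they then stand; what a row does not reach is not made up. A row lasts 1/8 s, in which the tool goes at most 62.5 mm and 10.7 degrees, less where a joint would pass 70% of its speed; a pose out of reach is approached as far as the arm can. A call with a gripper value outside its range is refused whole. The fingers move at their own pace and stop on an object; "force" is the grip in N (left out, the last holds). Time passes only in rows, so rows that do not move let the fingers close. It gives the time, the measured TCP pose, the force and the opening at its end, in the units of the state.
- bot.get_obs(): the state, without advancing time (a new reading comes with each control period).
- bot.read_camera(name): name is "scene" or "side" or "wrist"; returns a dict with "pixels" (420x560x3 uint8, blue, green, red), "camera_matrix" (3x3 intrinsics, pixels), "distortion" ([k1, k2, p1, p2, k3] as OpenCV has them; the pictures are not rectified), "rvec" (rotation vector, rad) and "tvec" (3), from world to camera coordinates, as OpenCV has them. Camera axes: x right, y down, z forward; pixel columns grow to the right and rows downward; lengths in m; the calibration is good to about 2 mm. A picture is of the moment at which its call begins. There is no depth.
- bot.hand_in(): hands the job in, once; it reports no verdict.
The state is a dict: "t": time; "q": joint angles; "joint_vel": joint speeds; "joint_torque": joint torques, N m; "eef_pos": TCP position; "tool_rot": TCP orientation; "contact_force": force on the tool from outside, world axes, zero at the start; "torque": the same for the moment, N m; "gripper_width": opening from 0.0 (shut) to 1.0 (fully open).
Only numpy, scipy, OpenCV 4.12 (cv2) and the standard library are available. Lean on these libraries where they do the work, as an engineer would, in place of code of your own. Each camera call takes 0.05 s, during which the arm holds its last target. There are 200 camera calls.

## Working session

There is one attempt and no reset: what is moved stays moved. The work goes in short steps, Python scripts to look and compute and a tool call to move; the robot and the scene stay as the last step left them, time stands still between calls to the robot, and variables do not carry over. Pictures are saved under pics/ and viewed, about 8 in all and at most 12, crops included, and the job is handed in when it is done.

Besides the shell and the picture viewer there is one more tool, called as name(argument=value, ...), one argument or row to a line, values as JSON. drive_tool: Moves the arm, as the interface text tells. Its arguments: {"type":"object","properties":{"series":{"type":"array"},"force":{"type":"number"}},"required":["series"]}

```bash
mkdir -p pics; cat > h.py <<'E'
import numpy as np, cv2, pickle
from station import bot
from scipy.spatial.transform import Rotation as R
def snap(name,fn):
    c=bot.read_camera(name); c={k:(np.array(v)) for k,v in c.items()}
    pickle.dump(c,open(f'pics/{fn}.pkl','wb')); cv2.imwrite(f'pics/{fn}.png',c['pixels']); return c
def load(fn): return pickle.load(open(f'pics/{fn}.pkl','rb'))
def ray(c,uv):
    uv=np.array(uv,float).reshape(-1,1,2)
    n=cv2.undistortPoints(uv,c['camera_matrix'],c['distortion']).reshape(-1,2)
    M=cv2.Rodrigues(c['rvec'].astype(float))[0]; t=c['tvec'].reshape(3).astype(float)
    d=np.c_[n,np.ones(len(n))]@M; return -M.T@t, d/np.linalg.norm(d,axis=1)[:,None]
def onz(c,uv,z):
    o,d=ray(c,uv); return o+d*((z-o[2])/d[:,2])[:,None]
def proj(c,P): return cv2.projectPoints(np.array(P,float).reshape(-1,3),c['rvec'].astype(float),c['tvec'].astype(float),c['camera_matrix'],c['distortion'])[0].reshape(-1,2)
def tri(cs,uvs):
    A=np.zeros((3,3));b=np.zeros(3)
    for c,uv in zip(cs,uvs):
        o,d=ray(c,uv);d=d[0];Q=np.eye(3)-np.outer(d,d);A+=Q;b+=Q@o
    return np.linalg.solve(A,b)
E
python3 - <<'E'
from h import *
for n in ['scene','side','wrist']:
    c=snap(n,n+'0'); o,d=ray(c,[[280,210]]); print(n,o,d)
print(bot.get_obs())
a=load('scene0')['pixels'];b=load('side0')['pixels']
E
```

```text
scene [ 1.15850398 -0.4030907   1.11651092] [[-0.53883316  0.33734689 -0.77191703]]
side [-0.07343471  0.63453327  1.14376008] [[ 0.4333701  -0.47791407 -0.76406053]]
wrist [ 0.36157788 -0.57479661  0.37326747] [[-0.26261238 -0.12092325 -0.95729426]]
{'t': 0.15, 'q': array([ 1.00790283,  0.47759469,  0.02235765,  1.55620981, -0.01148964,
        1.10933634, -0.08310186]), 'joint_vel': array([ 0.00013064, -0.00135389, -0.00176159, -0.00319883,  0.00065836,
        0.00186438, -0.00195942]), 'joint_torque': array([ 3.07529299e-03, -5.96925437e+01,  1.61035057e+00, -2.81492633e+01,
        1.26837849e-02,  6.54879099e-03,  7.65582456e-06]), 'eef_pos': array([ 0.29630963, -0.60600558,  0.25256582]), 'tool_rot': array([-6.76668799e-04,  9.74255100e-01,  2.25447325e-01, -2.14691542e-04]), 'contact_force': array([-0.64251731,  0.04158659, -0.06087221]), 'torque': array([0.02600566, 0.00659868, 0.04039657]), 'gripper_width': 1.0017022358195624}
```

View pics/scene0.png

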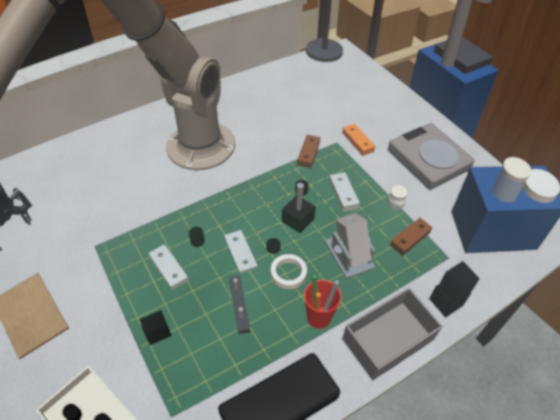

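View pics/side0.png

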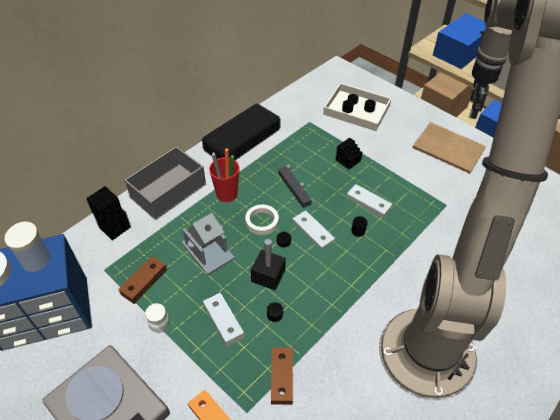

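```bash
cat >> h.py <<'E'
def mosaic(items,fn,s=3,w=66,cols=4):
    t=[]
    for c,(u,v) in items:
        u0,v0=int(u-w/2),int(v-w/2); p=cv2.copyMakeBorder(c['pixels'],w,w,w,w,cv2.BORDER_CONSTANT)[v0+w:v0+2*w,u0+w:u0+2*w]
        p=cv2.resize(p,None,fx=s,fy=s,interpolation=cv2.INTER_CUBIC)
        for k in range(0,w):
            if (u0+k)%10==0: cv2.line(p,(k*s,0),(k*s,6),(0,255,255),1)
            if (v0+k)%10==0: cv2.line(p,(0,k*s),(6,k*s),(0,255,255),1)
        cv2.putText(p,f'{u0},{v0}',(8,18),0,.45,(0,255,255),1); p[-1]=255;p[:,-1]=255; t.append(p)
    while len(t)%cols: t.append(np.zeros_like(t[0]))
    cv2.imwrite(f'pics/{fn}.png',np.vstack([np.hstack(t[i:i+cols]) for i in range(0,len(t),cols)]))
E
python3 - <<'E'
from h import *
a=load('scene0');b=load('side0')
mosaic([(a,(344,190)),(a,(240,250)),(a,(168,265)),(a,(350,243)),
(b,(223,317)),(b,(313,228)),(b,(370,198)),(b,(208,243)),
(a,(300,205)),(a,(240,303)),(b,(267,262)),(b,(295,185))],'mos0')
# gross locations
for n,pa,pb,z in [('sp1',(344,190),(223,317),.01),('sp2',(240,250),(313,228),.01),('sp3',(168,265),(370,198),.01),('die',(350,243),(208,243),.07),('stand',(300,213),(268,268),.03),('bol',(240,303),(295,185),.02),('cup',(320,303),(225,178),.06),('tape',(289,270),(262,219),.02),('pA',(273,245),(284,239),.015),('pB',(302,188),(275,312),.015),('pC',(197,237),(359,226),.015),('block',(155,327),(348,152),.03),('jar',(398,196),(157,317),.03)]:
    print(n,onz(a,[pa],z)[0].round(3),onz(b,[pb],z)[0].round(3))
E
```

```text
sp1 [0.419 0.293 0.01 ] [0.433 0.282 0.01 ]
sp2 [ 0.453 -0.091  0.01 ] [ 0.455 -0.091  0.01 ]
sp3 [ 0.397 -0.286  0.01 ] [ 0.405 -0.298  0.01 ]
die [0.622 0.157 0.07 ] [0.596 0.178 0.07 ]
stand [0.44  0.116 0.03 ] [0.444 0.107 0.03 ]
bol [ 0.605 -0.172  0.02 ] [ 0.599 -0.173  0.02 ]
cup [ 0.727 -0.011  0.06 ] [ 0.745 -0.022  0.06 ]
tape [ 0.584 -0.011  0.02 ] [ 0.578 -0.008  0.02 ]
pA [ 0.488 -0.005  0.015] [ 0.486 -0.002  0.015]
pB [0.349 0.183 0.015] [0.346 0.183 0.015]
pC [ 0.354 -0.177  0.015] [ 0.361 -0.184  0.015]
block [ 0.564 -0.39   0.03 ] [ 0.567 -0.392  0.03 ]
jar [0.536 0.409 0.03 ] [0.542 0.403 0.03 ]
```

View pics/mos0.png

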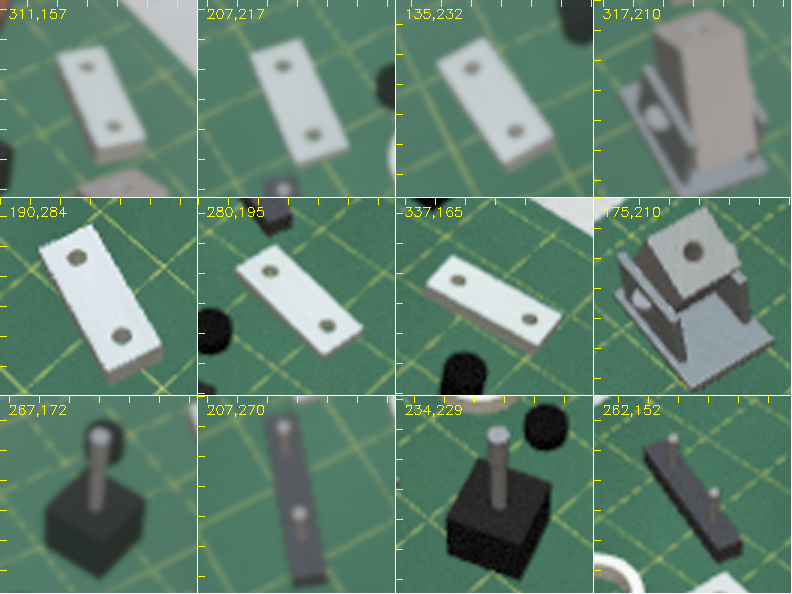

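```bash
python3 - <<'E'
from h import *
a=load('scene0');b=load('side0')
def blob(c,box,fn,inv=False):
    u0,v0,u1,v1=box; p=c['pixels'][v0:v1,u0:u1].astype(int); return p
rt=tri([a,b],[(300.3,186),(268,242)]); print('rodtop',rt, onz(a,[(300.3,186)],.155),onz(b,[(268,242)],.155))
m=tri([a,b],[(353.3,219.3),(207.7,227.7)]); print('mouth',m, onz(a,[(353.3,219.3)],.131),onz(b,[(207.7,227.7)],.131))
# side view die face corners (tile origin 594,198 -> 175,210)
f=lambda x,y:(175+(x-594)/3,210+(y-198)/3)
L=[f(649,239),f(708,207)]; H=[f(686,307),f(740,265)]
print('edge A',onz(b,L,.146),'edge B',onz(b,H,.116)); print('alt',onz(b,L,.116),onz(b,H,.146))
# spacers: mask, holes
for n,c,pts in [('a',a,[(344,190),(240,250),(168,265)]),('b',b,[(223,317),(313,228),(370,198)])]:
    g=c['pixels'].astype(int); br=(g.min(2)>(150 if n=='a' else 185)).astype(np.uint8)
    lab=cv2.connectedComponentsWithStats(br)
    for u,v in pts:
        l=lab[1][v,u]; mk=(lab[1]==l).astype(np.uint8); cs,h=cv2.findContours(mk,cv2.RETR_CCOMP,cv2.CHAIN_APPROX_NONE)
        out=max(cs,key=cv2.contourArea); r=cv2.minAreaRect(out)
        fill=cv2.drawContours(np.zeros_like(mk),[out],-1,1,-1); w=cv2.erode(fill,np.ones((3,3)))*np.clip(215-g.min(2),0,None)*(g.min(2)<(165 if n=='a' else 190))
        k=cv2.connectedComponentsWithStats((w>0).astype(np.uint8)); hs=[]
        for j in np.argsort(-k[2][1:,4])[:2]+1:
            yy,xx=np.where(k[1]==j); ww=w[yy,xx]; hs.append((round(float((xx*ww).sum()/ww.sum()),1),round(float((yy*ww).sum()/ww.sum()),1),len(xx)))
        print(n,(u,v),mk.sum(),'holes',sorted(hs,key=lambda t:t[1]))
E
```

```text
rodtop [0.44073309 0.10956826 0.15174527] [[0.44338165 0.10807568 0.155     ]] [[0.43884855 0.11102886 0.155     ]]
mouth [0.59544207 0.17438692 0.13231975] [[0.59611803 0.17708246 0.131     ]] [[0.59465259 0.17206195 0.131     ]]
edge A [[0.62104544 0.19550281 0.146     ]
 [0.61093325 0.13716655 0.146     ]] edge B [[0.56356291 0.20879263 0.116     ]
 [0.56330036 0.14688277 0.116     ]]
alt [[0.64192662 0.18230233 0.116     ]
 [0.63151038 0.12221205 0.116     ]] [[0.54496915 0.22121986 0.146     ]
 [0.54471426 0.16111713 0.146     ]]
a (344, 190) 539 holes [(339.4, 178.9, 9), (348.5, 198.8, 10)]
a (240, 250) 696 holes [(234.9, 238.6, 17), (245.1, 261.6, 19)]
a (168, 265) 751 holes [(160.0, 254.4, 17), (174.4, 275.5, 19)]
b (223, 317) 836 holes [(215.2, 303.4, 33), (230.2, 329.6, 36)]
b (313, 228) 552 holes [(303.6, 219.1, 25), (322.7, 237.3, 23)]
b (370, 198) 474 holes [(357.3, 192.1, 16), (381.1, 205.0, 20)]
```

drive_tool(
  series=[1,43.4,-35.4,0,0,0,0,1,43.4,-35.4,0,0,0,0,1,43.4,-35.4,0,0,0,0,1,43.4,-35.4,0,0,0,0,1,43.4,-35.4,0,0,0,0,1,43.4,-35.4,0,0,0,0,1,43.4,-35.4,0,0,0,0,1,0,0,0,0,0,-0.163,1,0,0,0,0,0,-0.163,1,0,0,0,0,0,-0.163,1,0,0,0,0,0,-0.163,1,0,0,0,0,0,-0.163],
)

```text
t: 1.65
eef_pos: [0.4604, -0.2503, 0.2531]
tool_rot: [-0.0, 0.804, 0.595, -0.0]
contact_force: [0.1, -0.6, 1.1]
gripper_width: 0.997
```

drive_tool(
  series=[1,0,0,0,0,0,-0.163,1,50.5,-10,0,0,0,0,1,50.5,-10,0,0,0,0,1,50.5,-10,0,0,0,0,1,50.5,-10,0,0,0,0,1,50.5,-10,0,0,0,0,1,50.5,-10,0,0,0,0,0.2,50.5,-10,0,0,0,0],
)

```text
t: 2.65
eef_pos: [0.4395, 0.1109, 0.2534]
tool_rot: [0.0, 0.754, 0.657, 0.0]
contact_force: [0.8, -0.3, -0.0]
gripper_width: 0.821
```

```bash
cat >> h.py <<'E'
def pose(o=None):
    o=o or bot.get_obs(); q=o['tool_rot']; return np.array(o['eef_pos']), R.from_quat([q[1],q[2],q[3],q[0]])
def togo(P,Rt=None):
    "tool-frame shift (mm) to world point P, and rotvec to rotation Rt"
    p,r=pose(); print('t',bot.get_obs()['t'],'tcp',p.round(4),'tool axes',r.as_matrix().round(3).tolist())
    print('shift mm',(r.inv().apply(np.array(P)-p)*1000).round(1), 'turn',None if Rt is None else (r.inv()*Rt).as_rotvec().round(4))
E
python3 - <<'E'
from h import *
a=load('scene0');b=load('side0')
H={'thick1':([(339.4,178.9),(348.5,198.8)],[(230.2,329.6),(215.2,303.4)]),'s2':([(234.9,238.6),(245.1,261.6)],[(303.6,219.1),(322.7,237.3)]),'s3':([(160,254.4),(174.4,275.5)],[(357.3,192.1),(381.1,205.0)])}
for n,(ha,hb) in H.items():
    for order in (hb,hb[::-1]):
        P=[tri([a,b],[x,y]) for x,y in zip(ha,order)]
        print(n,np.round(P,4).tolist(),np.linalg.norm(P[0]-P[1]).round(4))
togo((0.441,0.1095,0.25)); c=snap('wrist','w1')
E
```

```text
thick1 [[0.3864, 0.2981, 0.0278], [0.4669, 0.2738, 0.0275]] 0.0841
thick1 [[0.4318, 0.2782, 0.0787], [0.4211, 0.2944, -0.0274]] 0.1079
s2 [[0.4603, -0.0837, 0.0598], [0.4474, -0.0979, -0.0407]] 0.1023
s2 [[0.4123, -0.0843, 0.0111], [0.4954, -0.0968, 0.0109]] 0.084
s3 [[0.4125, -0.2771, 0.0608], [0.3908, -0.2991, -0.0243]] 0.0905
s3 [[0.3598, -0.2919, 0.0188], [0.4431, -0.2843, 0.0183]] 0.0837
t 2.65 tcp [0.4395 0.1109 0.2534] tool axes [[0.138, 0.99, 0.0], [0.99, -0.138, -0.0], [-0.0, 0.0, -1.0]]
shift mm [-1.1  1.7  3.4] turn None
```

View pics/w1.png

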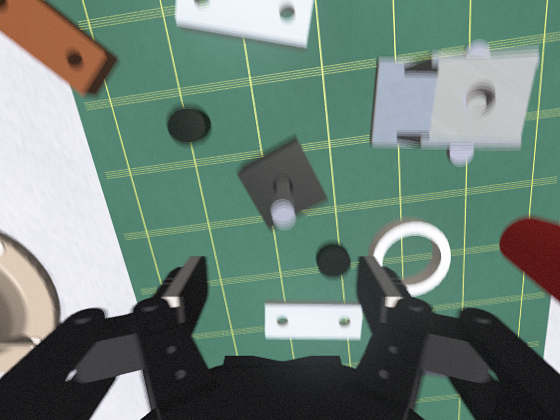

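```bash
python3 - <<'E'
from h import *
a=load('scene0');b=load('side0');w=load('w1')
print('rodtop',onz(w,[(284,213)],.155), tri([a,b,w],[(300.3,186),(268,242),(284,213)]))
print('mouth',onz(w,[(482,97)],.131))
H=onz(w,[(539,50),(522,150)],.146);L=onz(w,[(441,53),(430,145)],.116); print(H,L)
for d in (H[0]-H[1],L[0]-L[1]): print('edge len/az-90',np.linalg.norm(d),np.degrees(np.arctan2(d[1],d[0]))-90)
F=onz(w,[(377,57),(372,146)],.0); print('foot',F)
p=w['pixels'][0:190,340:560]; cv2.imwrite('pics/c1.png',cv2.resize(p,None,fx=3.5,fy=3.1,interpolation=cv2.INTER_CUBIC))
togo((0.441,0.1095,0.139))
E
```

```text
rodtop [[0.44202445 0.1137938  0.155     ]] [0.44100572 0.11057638 0.15109772]
mouth [[0.59717646 0.1746778  0.131     ]]
[[0.62472903 0.19997689 0.146     ]
 [0.61833831 0.13453994 0.146     ]] [[0.5744104  0.21008775 0.116     ]
 [0.56571879 0.14260408 0.116     ]]
edge len/az-90 0.06574826922692875 -5.577942805373297
edge len/az-90 0.0680410882675184 -7.339051430976696
foot [[0.56102935 0.22814323 0.        ]
 [0.5500536  0.13309475 0.        ]]
t 2.7 tcp [0.4387 0.1184 0.254 ] tool axes [[0.13, 0.992, 0.001], [0.992, -0.13, 0.004], [0.004, 0.001, -1.0]]
shift mm [ -9.1   3.4 114.9] turn None
```

View pics/c1.png

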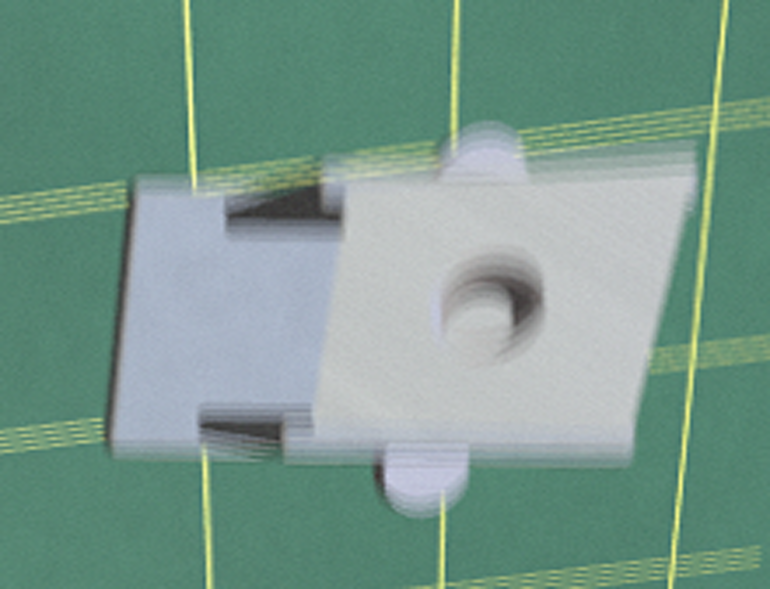

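drive_tool(
  series=[0.2,0,0,0,0,0,0,0.2,0,0,0,0,0,0,0.2,0,0,0,0,0,0],
)

```text
t: 3.08
eef_pos: [0.44, 0.108, 0.2531]
tool_rot: [0.0, 0.755, 0.656, -0.0]
contact_force: [-0.1, -0.2, 0.1]
gripper_width: 0.601
```

```bash
python3 - <<'E'
from h import *
togo((0.441,0.1095,0.139)); w=snap('wrist','w2')
g=w['pixels'].astype(int)
uv=proj(w,[(.441,.1095,.155),(.596,.1745,.131)]); print(uv)
u,v=uv[0].astype(int); 
# rod top: bluish bright disc
sub=g[v-30:v+31,u-30:u+31]; m=((sub.min(2)>110)&(sub[...,0]>=sub[...,1]-12)).astype(np.uint8)
k=cv2.connectedComponentsWithStats(m); print([(k[2][i,4],(k[3][i]+[u-30,v-30]).round(1)) for i in range(1,k[0]) if k[2][i,4]>30])
u,v=uv[1].astype(int); sub=g[v-40:v+41,u-40:u+41].min(2); print(sub[40,::4],sub[::4,40])
p=g[max(v-75,0):v+75,u-110:u+90].astype(np.uint8); q=g[150:300,190:390].astype(np.uint8)
print(max(v-75,0),u-110)
s=lambda x:cv2.resize(x,(800,int(x.shape[0]*4)),interpolation=cv2.INTER_CUBIC)[:600]
cv2.imwrite('pics/c2.png',s(p))
E
```

```text
t 3.075 tcp [0.44   0.108  0.2531] tool axes [[0.14, 0.99, -0.0], [0.99, -0.14, -0.001], [-0.001, -0.0, -1.0]]
shift mm [  1.7   0.8 114.1] turn None
[[282.26373537 215.15446986]
 [480.02992376  92.90774128]]
[(np.int32(439), array([283. , 215.2]))]
[193 185 189 193 188 191 192 184 105  83  62  62  69 101 194 192 191 187
 194 192 184] [188 191 191 183 188 190 190 192 172  63  62 194 192 193 184 144 190 194
 184 187 189]
17 370
```

View pics/c2.png

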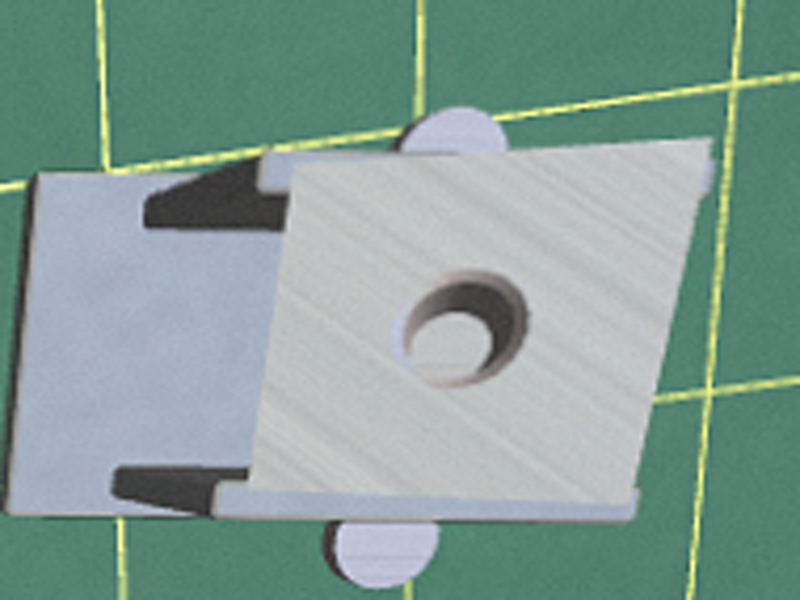

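```bash
python3 - <<'E'
from h import *
w=load('w2'); f=lambda x,y:(370+x/4,17+y/4)
L=onz(w,[f(294,163),f(249,489)],.116);H=onz(w,[f(711,140),f(634,499)],.146)
print(L,H); 
for d in (H[0]-H[1],L[0]-L[1],L[0]-H[0],L[1]-H[1]): print(np.linalg.norm(d),np.degrees(np.arctan2(d[1],d[0])))
print('centre',(L.sum(0)+H.sum(0))/4)
print('mouth by ellipse',onz(w,[f(459,328)],.131))
print('foot', onz(w,[f(38,174),f(8,513)],.005))
print('rodtop',onz(w,[(283,215.2)],.155))
c=(L.sum(0)+H.sum(0))/4; th=np.radians(-6.5); n=np.array([-np.sin(np.pi/6)*np.cos(th),-np.sin(np.pi/6)*np.sin(th),np.cos(np.pi/6)])
a=load('scene0');b=load('side0')
print(tri([a,b,w],[(353.3,219.3),(207.7,227.7),f(459,328)]))
E
```

```text
[[0.57675203 0.20329244 0.116     ]
 [0.56790528 0.14381581 0.116     ]] [[0.6309955  0.19461947 0.146     ]
 [0.62278685 0.13663082 0.146     ]]
0.05856675811397995 81.942963862928
0.06013097910276404 81.53966321294043
0.06259052772555561 170.91589100688205
0.06295721728440251 172.54137337988627
centre [0.59960991 0.16958963 0.131     ]
mouth by ellipse [[0.59959942 0.16974979 0.131     ]]
foot [[0.56252369 0.22044842 0.005     ]
 [0.54908292 0.13146297 0.005     ]]
rodtop [[0.44152881 0.10939011 0.155     ]]
[0.59657908 0.17249936 0.13337925]
```

drive_tool(
  series=[0.2,1.5,0.8,38,0,0,0,0.2,0,0,38,0,0,0,0.2,0,0,38,0,0,0,0.2,0,0,0,0,0,0,0.2,0,0,0,0,0,0,-1,0,0,0,0,0,0,-1,0,0,0,0,0,0,-1,0,0,0,0,0,0,-1,0,0,0,0,0,0,-1,0,0,0,0,0,0],
  force=60,
)

```text
t: 4.38
eef_pos: [0.442, 0.1111, 0.1404]
tool_rot: [0.001, 0.754, 0.657, 0.001]
contact_force: [-0.3, -0.1, 6.9]
gripper_width: 0.196
```

drive_tool(
  series=[-1,0,0,-30,0,0,0,-1,0,0,-58,0,0,0,-1,0,0,-59,0,0,0,-1,40,29,0,0,0,0,-1,40,29,0,0,0,0,-1,0,0,0,-0.1745,0,0,-1,0,0,0,-0.1745,0,0,-1,0,0,0,-0.1746,0,0,-1,0,0,0,0,0,0,-1,0,0,0,0,0,0,-1,0,0,0,0,0,0,-1,0,0,0,0,0,0],
)

```text
t: 5.88
eef_pos: [0.5103, 0.1818, 0.2865]
tool_rot: [0.195, 0.729, 0.634, 0.17]
contact_force: [-0.7, -0.5, -2.2]
gripper_width: 0.193
```

```bash
python3 - <<'E'
from h import *
az=np.radians(-8.2); e=np.array([np.cos(az),np.sin(az),0]); n=-.5*e+np.array([0,0,.75**.5]); x=np.cross([0,0,1],e)
Rt=R.from_matrix(np.c_[x,np.cross(-n,x),-n]); m=np.array([.5996,.1697,.131])
togo(m+n*.1804,Rt); print(bot.get_obs()['gripper_width'])
w=snap('wrist','w3'); snap('side','side3'); snap('scene','scene3')
p,r=pose(); print(proj(w,p+r.apply([[0,0,-.015],[0,0,.023],[0,0,.135]])), proj(w,m), proj(w,m+n*.045))
cv2.imwrite('pics/c3.png',cv2.resize(w['pixels'][20:320,160:560],None,fx=2,fy=2,interpolation=cv2.INTER_CUBIC))
E
```

```text
t 5.875 tcp [0.5103 0.1818 0.2865] tool axes [[0.139, 0.858, 0.495], [0.99, -0.121, -0.069], [0.001, 0.499, -0.866]]
shift mm [ 0.8  0.3 -0.6] turn [-0.0008 -0.0024  0.0026]
0.19321880306475908
[[278.62940385 308.76315382]
 [279.41475207 264.22003166]
 [280.47709487 204.00982806]] [[281.74484074 191.27737724]] [[281.66699655 203.50920429]]
```

View pics/c3.png

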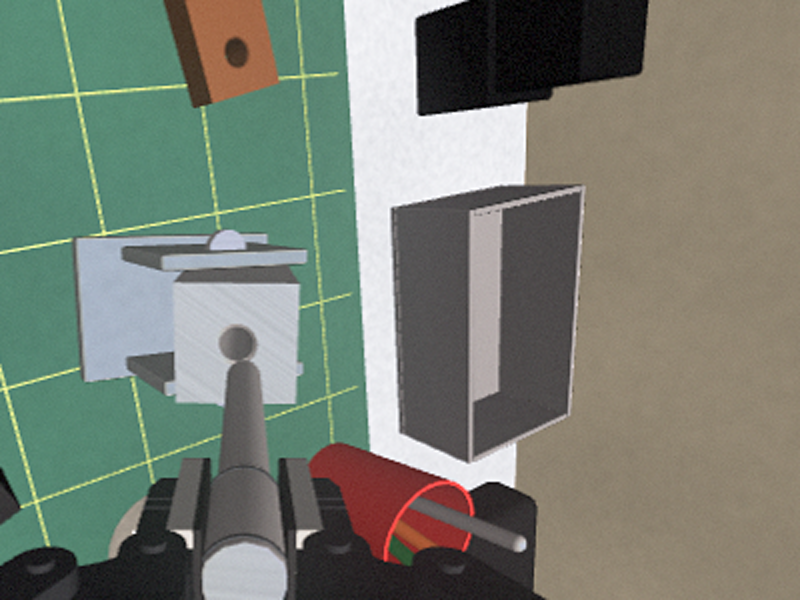

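```bash
cat >> h.py <<'E'
def edges(c,v,u0,u1):
    "strongest left/right gradient positions (subpixel) in row v between u0 and u1"
    g=cv2.GaussianBlur(c['pixels'],(3,3),0).astype(float).sum(2)[v,u0:u1]; d=np.abs(np.gradient(g)); out=[]
    h=len(d)//2
    for s in (slice(1,h),slice(h,len(d)-1)):
        i=s.start+int(np.argmax(d[s])); y=d[i-1:i+2]; den=y[0]-2*y[1]+y[2]
        out.append(u0+i+(0.5*(y[0]-y[2])/den if den else 0))
    return out
E
python3 - <<'E'
from h import *
w=load('w3')
for v in range(198,252,4): print(v,np.round(edges(w,v,266,298),1),round(np.mean(edges(w,v,266,298)),2))
g=w['pixels'].astype(int)
print('mouth patch gray'); print(g[178:206:1,262:300:2].sum(2)//3)
# dark hole ellipse fit above rod
for v in (184,187,190,193): print(v,np.round(edges(w,v,264,294),1))
# face left/right edges
for v in (175,200,215): print('face',v,np.round(edges(w,v,235,320),1))
E
```

```text
198 [272.3 285.9] 279.12
202 [275.4 286.9] 281.13
206 [273.2 289.5] 281.32
210 [272.8 289.9] 281.35
214 [272.4 290.2] 281.32
218 [272.  290.7] 281.39
222 [271.9 284.5] 278.21
226 [271.1 291.8] 281.45
230 [271.  286.2] 278.56
234 [270.7 292.5] 281.59
238 [270.1 293. ] 281.54
242 [269.9 293.2] 281.53
246 [269.4 293.7] 281.56
250 [268.9 294. ] 281.43
mouth patch gray
[[196 196 203 192 198 199 204 198 202 197 197 202 198 191 192 196 202 197
  198]
 [201 196 197 200 196 194 198 203 199 201 196 198 201 199 191 196 197 200
  196]
 [198 204 194 198 197 195 198 201 201 201 198 196 200 200 196 190 196 201
  199]
 [197 200 196 197 202 198 194 200 202 199 203 196 195 198 198 190 194 199
  202]
 [201 194 199 197 196 202 190 166 160 161 196 201 198 200 200 198 192 195
  198]
 [202 198 200 200 194 191 176 147 130 142 153 190 199 198 199 202 193 190
  197]
 [199 198 196 199 201 184 141 105  91  87 127 155 200 197 197 200 200 193
  190]
 [198 196 200 197 192 172 116 108  93  93  88 132 189 204 194 197 201 196
  193]
 [198 199 200 199 192 133 118 111  99  92  91 105 148 202 198 197 202 203
  197]
 [19
[... 976 characters left out ...]
5 194 197 200 194 151 104  94  95 152 147 194 197 199 198 196 199
  195]
 [196 197 193 192 199 198 192 174 120 110 110 127 197 198 199 200 195 197
  201]
 [196 194 196 192 193 200 189 187 107  93  96 106 143 198 197 198 203 195
  196]
 [197 195 197 195 192 194 202 114  92  93  92 105 125 192 199 198 199 196
  194]
 [196 198 195 195 195 197 182  84  90  93  97 104 113 160 198 199 196 200
  197]
 [200 196 199 195 197 198 146  86  93  92  96 102 118 138 203 201 196 197
  201]
 [198 196 193 195 193 197 116  92  92  94  99 101 117 127 188 196 199 197
  197]]
184 [273.2 284. ]
187 [270.4 286.5]
190 [269.1 287.6]
193 [269.2 287.7]
face 175 [246.2 309.1]
face 200 [246.8 308. ]
face 215 [272.2 307.7]
```

```bash
python3 - <<'E'
from h import *
w=load('w3'); p,r=pose()
print(p); P=lambda q:proj(w,p+r.apply([q]))[0].round(2)
for q in [(0,0,.128),(.005,0,.128),(0,.005,.128),(0,0,.180),(.005,0,.18),(0,.005,.18),(0,0,.185)]: print(q,P(q))
E
```

```text
[0.50969927 0.18185057 0.28626619]
(0, 0, 0.128) [280.44 206.31]
(0.005, 0, 0.128) [280.43 200.44]
(0, 0.005, 0.128) [286.51 206.31]
(0, 0, 0.18) [280.7  191.62]
(0.005, 0, 0.18) [280.69 186.64]
(0, 0.005, 0.18) [285.79 191.62]
(0, 0, 0.185) [280.72 190.45]
```

drive_tool(
  series=[-1,1.5,-2.4,12,0,0,0,-1,0,0,12,0,0,0,-1,0,0,12,0,0,0,-1,0,0,0,0,0,0,-1,0,0,0,0,0,0,-1,0,0,0,0,0,0],
)

```text
t: 6.78
eef_pos: [0.5254, 0.1816, 0.2544]
tool_rot: [0.195, 0.728, 0.634, 0.17]
contact_force: [0.4, 0.2, -2.0]
gripper_width: 0.19
```

```bash
python3 - <<'E'
from h import *
w=snap('wrist','w4'); p,r=pose(); print(p,bot.get_obs()['contact_force'])
P=lambda q:proj(w,p+r.apply([q]))[0].round(2)
for q in [(0,0,.128),(0,0,.144)]: print(q,P(q))
for v in range(182,250,3): print(v,np.round(edges(w,v,262,298),1),round(np.mean(edges(w,v,262,298)),2))
a=snap('side','side4');b=snap('scene','scene4')
u,v=P((0,0,.14)).astype(int)
s=lambda x:cv2.resize(x,(400,400),interpolation=cv2.INTER_CUBIC)
f=lambda c,u,v,k:s(c['pixels'][v-k:v+k,u-k:u+k])
U=proj(a,p+r.apply([0,0,.13]))[0].astype(int);V=proj(b,p+r.apply([0,0,.13]))[0].astype(int); print(u,v,U,V)
cv2.imwrite('pics/c4.png',np.hstack([f(w,u,v,40),f(a,*U,25)]))
E
```

```text
[0.52538484 0.18158606 0.25439131] [-0.1405854  -0.46057426 -1.30988089]
(0, 0, 0.128) [281.19 206.27]
(0, 0, 0.144) [281.23 201.18]
182 [264.1 281.7] 272.89
185 [264.3 286.3] 275.31
188 [262.5 290. ] 276.25
191 [266.8 294.3] 280.57
194 [276.6 287. ] 281.78
197 [273.2 289.9] 281.54
200 [271.2 291.3] 281.25
203 [270.8 292. ] 281.39
206 [271.9 291.9] 281.94
209 [272.8 290.8] 281.8
212 [272.7 290.1] 281.41
215 [272.2 290.4] 281.31
218 [272.1 290.7] 281.38
221 [271.8 290.9] 281.35
224 [271.6 291.2] 281.37
227 [271.1 291.7] 281.4
230 [271.  291.8] 281.4
233 [270.8 292.1] 281.45
236 [270.4 291.8] 281.09
239 [269.9 291.8] 280.82
242 [269.8 293.3] 281.57
245 [269.6 293.7] 281.64
248 [269.6 294. ] 281.8
281 202 [208 226] [351 215]
```

View pics/c4.png

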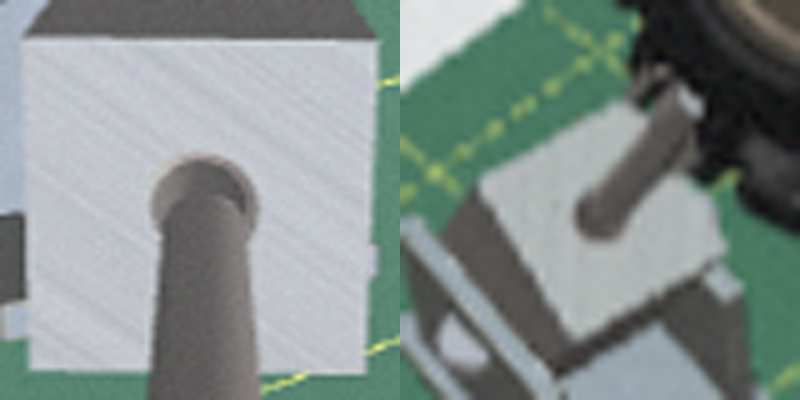

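drive_tool(
  series=[-1,-0.5,0,5,0,0,0,-1,0,0,5,0,0,0,-1,0,0,5,0,0,0,-1,0,0,5,0,0,0,-1,0,0,0,0,0,0,-1,0,0,0,0,0,0],
)

```text
t: 7.68
eef_pos: [0.5352, 0.1796, 0.2366]
tool_rot: [0.195, 0.728, 0.634, 0.17]
contact_force: [0.9, -0.0, -0.7]
gripper_width: 0.193
```

drive_tool(
  series=[-1,0,0,7,0,0,0,-1,0,0,7,0,0,0,-1,0,0,7,0,0,0,-1,0,0,7,0,0,0,-1,0,0,0,0,0,0,-1,0,0,0,0,0,0],
)

```text
t: 8.43
eef_pos: [0.549, 0.1777, 0.2123]
tool_rot: [0.195, 0.728, 0.634, 0.17]
contact_force: [0.0, 0.9, -2.2]
gripper_width: 0.195
```

drive_tool(
  series=[-1,0,0,6,0,0,0,-1,0,0,6,0,0,0,-1,0,0,0,0,0,0,-1,0,0,0,0,0,0,0.2,0,0,0,0,0,0,0.2,0,0,0,0,0,0,0.2,0,0,0,0,0,0,0.2,0,0,0,0,0,0],
)

```text
t: 9.43
eef_pos: [0.5551, 0.1768, 0.2021]
tool_rot: [0.195, 0.728, 0.634, 0.17]
contact_force: [-0.5, 0.5, -0.0]
gripper_width: 0.598
```

drive_tool(
  series=[0.2,0,0,-40,0,0,0,0.2,0,0,-50,0,0,0,0.2,0,0,-50,0,0,0,0.2,0,0,0,0,0,0,0.2,0,0,0,0,0,0,0.2,0,0,0,0,0,0],
)

```text
t: 10.18
eef_pos: [0.4856, 0.1856, 0.3217]
tool_rot: [0.195, 0.729, 0.634, 0.169]
contact_force: [0.9, 0.5, -0.3]
gripper_width: 0.604
```

```bash
python3 - <<'E'
from h import *
w=snap('wrist','w5'); a=snap('side','side5');b=snap('scene','scene5'); p,r=pose(); print(p,bot.get_obs()['t'])
m=np.array([.597,.1705,.131]); n=np.array([-.495,.0713,.866])
for c,k in ((w,'w'),(a,'side'),(b,'scene')): print(k,proj(c,[m,m+n*.045,m+n*.06,m+n*.075,m+n*.09]).round(1).tolist())
s=lambda x:cv2.resize(x,(400,400),interpolation=cv2.INTER_CUBIC)
o=[]
for c,k in ((w,75),(a,25)):
    u,v=proj(c,m+n*.05)[0].astype(int); print(u-k,v-k,400/2/k)
    pz=cv2.copyMakeBorder(c['pixels'],100,100,100,100,cv2.BORDER_CONSTANT); o.append(s(pz[v-k+100:v+k+100,u-k+100:u+k+100]))
cv2.imwrite('pics/c5.png',np.hstack(o))
E
```

```text
[0.48563253 0.18599612 0.32199002] 10.325
w [[283.7, 182.3], [283.8, 191.7], [283.9, 195.5], [283.9, 199.6], [284.0, 204.2]]
side [[207.5, 226.9], [211.0, 222.7], [212.2, 221.3], [213.4, 219.8], [214.7, 218.3]]
scene [[351.5, 220.5], [349.3, 204.9], [348.5, 199.6], [347.7, 194.3], [347.0, 188.9]]
208 117 2.6666666666666665
186 197 8.0
```

View pics/c5.png

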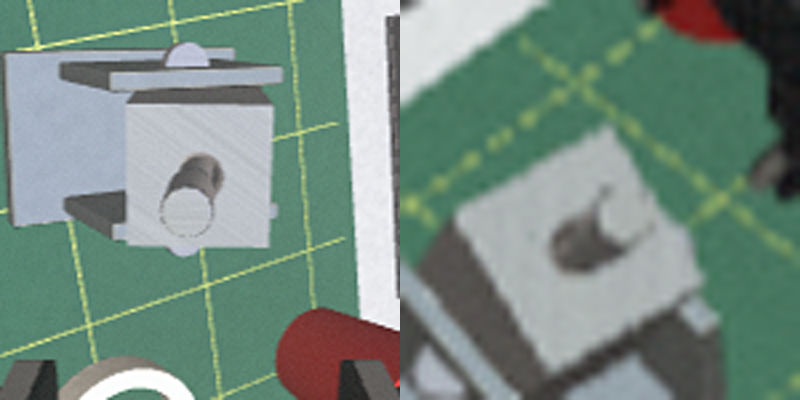

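```bash
python3 - <<'E'
from h import *
w=snap('wrist','w6'); a=load('side5');b=load('scene5'); p,r=pose(); print(p,r.as_matrix().round(3).tolist())
o=[]
for c,(u,v),k in ((w,(280,190),24),(a,(212,226),16),(b,(350,206),24),(a,(208,233),30)):
    x0,x1,y0,y1=u-k,u+k,v-int(k*.75),v+int(k*.75); s=400/(2*k)
    t=cv2.resize(c['pixels'][y0:y1,x0:x1],(400,300),interpolation=cv2.INTER_CUBIC); print(x0,y0,s); 
    for g in range(x0,x1):
        if g%5==0: cv2.line(t,(int((g-x0)*s),0),(int((g-x0)*s),10 if g%10==0 else 5),(0,0,255),1)
    for g in range(y0,y1):
        if g%5==0: cv2.line(t,(0,int((g-y0)*s)),(10 if g%10==0 else 5,int((g-y0)*s)),(0,0,255),1)
    o.append(t)
cv2.imwrite('pics/c6.png',np.vstack([np.hstack(o[:2]),np.hstack(o[2:])]))
E
```

```text
[0.48563426 0.18612849 0.32219063] [[0.138, 0.859, 0.494], [0.99, -0.119, -0.069], [-0.001, 0.499, -0.867]]
256 172 8.333333333333334
196 214 12.5
326 188 8.333333333333334
178 211 6.666666666666667
```

View pics/c6.png

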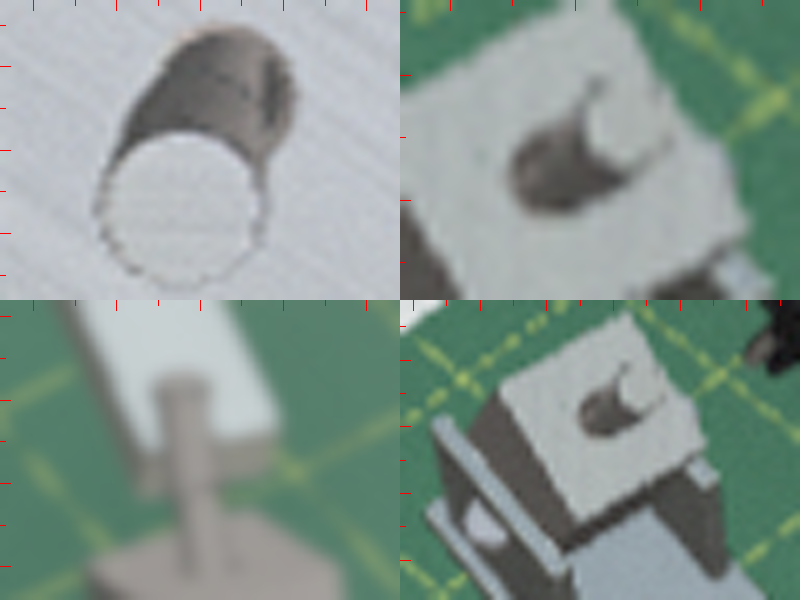

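```bash
python3 - <<'E'
from h import *
w=load('w6');a=load('side5');b=load('scene5')
m=np.array([.597,.1705,.131]); n=np.array([-.495,.0713,.866]); e=np.array([.99,-.143,0]); y=np.array([.143,.99,0]); ex=np.cross(y,n)
W,A,B=(277.8,197.2),(214.2,224.4),(348,198.6)
for nm,cs,us in (('wab',[w,a,b],[W,A,B]),('wa',[w,a],[W,A]),('wb',[w,b],[W,B]),('ab',[a,b],[A,B])):
    P=tri(cs,us); d=P-m; print(nm,P.round(4),'xyz in mouth',(np.array([d@ex,d@y,d@n])*1000).round(1), [ (proj(c,P)[0]-u).round(1).tolist() for c,u in zip((w,a,b),(W,A,B))])
M=tri([w,a],[(283.5,182.8),(208.5,227.8)]);print('mouth',M)
# apparent size: 18 mm top dia at 19.3 px
f=w['camera_matrix'][0,0]; o,d=ray(w,[W]); print('f',f)
for L in (.045,.055,.06,.065,.07,.08):
    P=m+n*L; q=proj(w,[P+e*.009,P-e*.009]); print(L,np.linalg.norm(q[0]-q[1]))
E
```

```text
wab [0.5612 0.1759 0.18  ] xyz in mouth [-6.9  0.3 60.6] [[-1.6, -1.4], [-0.6, -0.7], [-0.7, 0.0]]
wa [0.5761 0.164  0.1532] xyz in mouth [-6.  -9.4 29.1] [[-0.1, 0.2], [-0.1, 0.0], [-2.2, 12.3]]
wb [0.5624 0.1756 0.1818] xyz in mouth [-4.9  0.1 61.4] [[0.6, -1.0], [-0.9, -1.6], [-0.4, -0.0]]
ab [0.5603 0.1771 0.1788] xyz in mouth [-8.4  1.3 60. ] [[-3.2, -2.7], [-0.6, 0.0], [-0.6, -0.1]]
mouth [0.60372699 0.16493362 0.11642739]
f 314.0489905192089
0.045 16.147331980084875
0.055 16.680011125459167
0.06 16.959868658962762
0.065 17.249363611611294
0.07 17.549006784081843
0.08 18.18096954036921
```

drive_tool(
  series=[0.2,0,0,0,0.1745,0,0,0.2,0,0,0,0.1745,0,0,0.2,0,0,0,0.1746,0,0,0.2,-14,45,8,0,0,0,0.2,-14,45,8,0,0,0,0.2,-14,45,8,0,0,0,0.2,-14,45,8,0,0,0,0.2,0,0,0,0,0,0,0.2,0,0,0,0,0,0,0.2,0,0,0,0,0,0,0.2,0,0,0,0,0,0],
)

```text
t: 11.75
eef_pos: [0.6557, 0.1069, 0.2918]
tool_rot: [0.0, 0.754, 0.657, 0.0]
contact_force: [0.2, 0.5, 0.1]
gripper_width: 0.596
```

```bash
python3 - <<'E'
from h import *
w=snap('wrist','w7'); p,r=pose(); print(p,r.as_matrix().round(3).tolist())
m=np.array([.5965,.1708,.131]); n=np.array([-.495,.0713,.866])
q=proj(w,[m+n*t for t in (0,.045,.06,.075,.09)]); print(q.round(1).tolist())
u,v=((q[0]+q[2])/2).astype(int); k=50
x0,y0=max(u-k,0),max(v-38,0); print('origin',x0,y0)
t=cv2.resize(w['pixels'][y0:y0+75,x0:x0+100],None,fx=8,fy=8,interpolation=cv2.INTER_CUBIC)
for g in range(0,100,10): cv2.line(t,(g*8,0),(g*8,12),(0,0,255),1)
for g in range(0,75,10): cv2.line(t,(0,g*8),(12,g*8),(0,0,255),1)
cv2.imwrite('pics/c7.png',t)
E
```

```text
[0.65578062 0.10674461 0.29177947] [[0.137, 0.991, 0.001], [0.991, -0.137, -0.0], [0.0, 0.001, -1.0]]
[[204.3, 135.1], [162.5, 138.1], [145.4, 139.3], [126.4, 140.6], [105.1, 142.1]]
origin 124 99
```

View pics/c7.png

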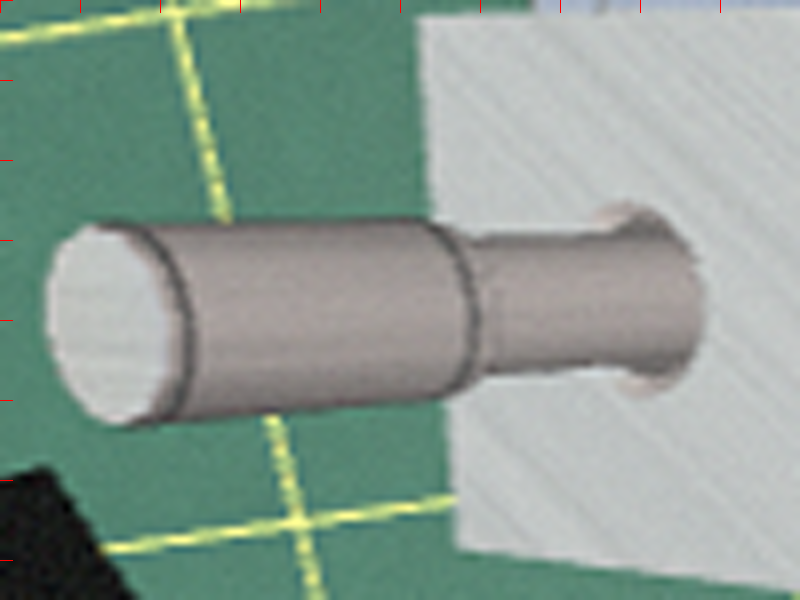

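```bash
python3 - <<'E'
from h import *
w=load('w6');a=load('side5');b=load('scene5');c=load('w7')
n=np.array([-.495,.0713,.866]); y=np.array([.143,.99,0]); ex=np.cross(y,n); U=np.c_[ex,y,n]
W,A,B,C=(277.8,197.2),(214.2,224.4),(348,198.6),(137.75,139.5)
M=tri([w,c],[(283.5,182.8),(204.4,136.4)]); print('mouth',M, onz(c,[(204.4,136.4)],.131), onz(w,[(283.5,182.8)],.131))
m=onz(c,[(204.4,136.4)],.131)[0]
for nm,cs,us in (('wc',[w,c],[W,C]),('cb',[c,b],[C,B]),('ca',[c,a],[C,A]),('all',[w,a,b,c],[W,A,B,C])):
    P=tri(cs,us); print(nm,P.round(4),((P-m)@U*1000).round(1),((P-M)@U*1000).round(1),[ (proj(k,P)[0]-u).round(1).tolist() for k,u in zip((w,a,b,c),(W,A,B,C))])
# model: rod axis tilted by phi about y, touching; top px in w7 vs L, phi ; also step at L-38
for phi in (0,.02,.035):
    d=n*np.cos(phi)-ex*np.sin(phi)
    for L in (.057,.06,.063,.066):
        s=m-ex*.0015*(phi>0); q=proj(c,[s+d*L,s+d*(L-.038)]); print(phi,L,q.round(1).tolist(),proj(w,s+d*L).round(1).tolist())
E
```

```text
mouth [0.59660858 0.17013391 0.13150137] [[0.59632131 0.16970869 0.131     ]] [[0.59700508 0.17039776 0.131     ]]
wc [0.5612 0.1754 0.1829] [-4.9  0.7 62.8] [-5.3  0.2 62.5] [[0.0, -0.3], [-0.5, -1.6], [-0.7, -0.6], [-0.1, 0.3]]
cb [0.5623 0.176  0.1825] [-4.2  1.3 61.9] [-4.6  0.9 61.6] [[0.8, -1.2], [-1.0, -1.6], [-0.3, -0.3], [1.5, -0.6]]
ca [0.5593 0.1757 0.1786] [-8.6  0.7 59.9] [-9.1  0.2 59.6] [[-4.0, -1.1], [0.0, -0.0], [-1.2, -0.0], [0.0, -0.2]]
all [0.5608 0.1759 0.1804] [-6.5  1.1 60.8] [-6.9  0.6 60.5] [[-1.7, -1.3], [-0.5, -0.8], [-0.7, -0.1], [0.9, -0.5]]
0 0.057 [[149.1, 140.6], [188.2, 137.6]] [[283.1, 196.1]]
0 0.06 [[145.6, 140.8], [185.5, 137.8]] [[283.1, 196.9]]
0 0.063 [[142.0, 141.1], [182.7, 138.0]] [[283.1, 197.7]]
0 0.066 [[138.3, 141.4], [179.8, 138.2]] [[283.1, 198.6]]
0.02 0.057 [[146.8, 140.4], [186.6, 137.5]] [[280.3, 196.1]]
0.02 0.06 [[143.1, 140.7], [183.8, 137.7]] [[280.2, 196.9]]
0.02 0.063 [[139.5, 140.9], [180.9, 137.9]] [[280.1, 197.7]]
0.02 0.066 [[135.7, 141.2], [178.0, 138.1]] [[280.0, 198.5]]
0.035 0.057 [[146.0, 140.3], [186.3, 137.5]] [[279.4, 196.1]]
0.035 0.06 [[142.4, 140.6], [183.5, 137.7]] [[279.2, 196.9]]
0.035 0.063 [[138.6, 140.9], [180.6, 137.9]] [[279.1, 197.7]]
0.035 0.066 [[134.8, 141.1], [177.7, 138.1]] [[278.9, 198.5]]
```

drive_tool(
  series=[1,-57.5,-11.4,-2,0,0,0,1,-57.5,-11.4,-2,0,0,0,1,-57.5,-11.4,-2,0,0,0,1,-57.5,-11.4,-2,0,0,0,1,-57.5,-11.4,0,0,0,0,1,0,0,0,0,0,0.1675,1,0,0,0,0,0,0.1675,1,0,0,0,0,0,0.1675,1,0,0,0,0,0,0.1675,1,0,0,0,0,0,0.1675,1,0,0,0,0,0,0.1675,1,0,0,0,0,0,0.1675],
)

```text
t: 13.3
eef_pos: [0.5601, -0.1704, 0.2996]
tool_rot: [0.0, 0.992, 0.127, 0.0]
contact_force: [-0.0, 0.3, -0.1]
gripper_width: 0.998
```

drive_tool(
  series=[1,0,0,0,0,0,0.1675,1,0,0,0,0,0,0,1,0,0,0,0,0,0,1,0,0,0,0,0,0,1,0,0,0,0,0,0],
)

```text
t: 13.92
eef_pos: [0.5602, -0.1708, 0.2992]
tool_rot: [-0.0, 0.999, 0.047, 0.0]
contact_force: [0.5, -0.6, 0.9]
gripper_width: 1.001
```

```bash
python3 - <<'E'
from h import *
a=load('side0');b=load('scene0')
for q in ([(288.3,166.3),(302,184)],[(302,184),(288.3,166.3)]): print([tri([b,a],[x,y]).round(4).tolist() for x,y in zip([(235.7,280.7),(240.7,309.3)],q)])
w=snap('wrist','w8'); p,r=pose(); print(p,r.as_matrix().round(3).tolist())
print('medium holes proj',proj(w,[(.3598,-.2919,.02),(.4431,-.2843,.02)]))
g=w['pixels'].astype(int)
# spacer visible? bright mask
br=((g.min(2)>185)).astype(np.uint8); k=cv2.connectedComponentsWithStats(br)
print([(k[2][i].tolist(),k[3][i].round(1).tolist()) for i in range(1,k[0]) if k[2][i,4]>60])
# dark grey bar, non-green, non-black
bar=((g.max(2)-g.min(2)<25)&(g.max(2)>45)&(g.max(2)<125)).astype(np.uint8); bar=cv2.morphologyEx(bar,cv2.MORPH_OPEN,np.ones((5,5)))
k=cv2.connectedComponentsWithStats(bar); print('bar',[(k[2][i].tolist(),k[3][i].round(1).tolist()) for i in range(1,k[0]) if k[2][i,4]>300])
E
```

```text
[[0.6014, -0.1616, 0.1107], [0.6034, -0.1877, 0.0056]]
[[0.5629, -0.1603, 0.0605], [0.6415, -0.1877, 0.0603]]
[ 0.56018117 -0.1708616   0.29920211] [[0.996, 0.093, 0.0], [0.093, -0.996, 0.0], [0.0, -0.0, -1.0]]
medium holes proj [[350.10402099 315.28022963]
 [354.00129333 263.94939964]]
[([452, 0, 108, 335, 21166], [520.9, 190.0]), ([14, 92, 15, 22, 245], [19.8, 103.0]), ([118, 104, 77, 78, 2023], [156.4, 142.3]), ([193, 195, 52, 91, 2905], [218.2, 239.9]), ([334, 249, 40, 80, 2611], [352.6, 288.0]), ([138, 305, 14, 11, 92], [146.1, 309.7]), ([413, 305, 15, 11, 91], [417.9, 309.7]), ([72, 383, 52, 37, 1280], [99.1, 404.7]), ([439, 383, 54, 37, 1299], [464.6, 404.8])]
bar [([3, 52, 45, 93, 3426], [24.0, 98.7]), ([51, 55, 9, 92, 481], [54.7, 99.6]), ([253, 74, 74, 127, 3013], [289.3, 136.4]), ([139, 261, 40, 44, 611], [158.5, 283.7]), ([374, 261, 52, 58, 1728], [393.4, 287.5]), ([41, 345, 111, 75, 3449], [93.3, 376.6]), ([413, 344, 111, 76, 3590], [469.6, 377.0])]
```

View pics/w8.png

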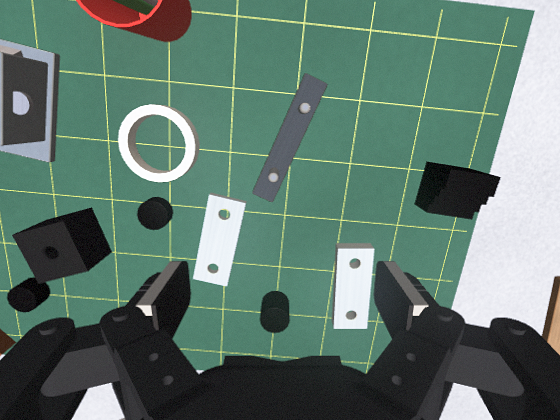

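```bash
cat >> h.py <<'E'
def darkblob(c,uv,k,dark=True,thr=None):
    "weighted centroid of the dark/bright blob nearest uv within a box of half-size k"
    u,v=np.round(uv).astype(int); g=cv2.GaussianBlur(c['pixels'],(3,3),0).astype(float).mean(2)[v-k:v+k+1,u-k:u+k+1]
    if dark: g=255-g
    lo,hi=np.percentile(g,20),g.max(); w=np.clip(g-(lo+hi)/2 if thr is None else g-thr,0,None)
    n,l,s,ce=cv2.connectedComponentsWithStats((w>0).astype(np.uint8)); i=1+np.argmin([np.hypot(*(ce[j]-k))-s[j,4]*.02 for j in range(1,n)])
    yy,xx=np.where(l==i); ww=w[yy,xx]; return np.array([u-k+(xx*ww).sum()/ww.sum(), v-k+(yy*ww).sum()/ww.sum()]), len(xx)
E
python3 - <<'E'
from h import *
w=load('w8')
hs=[darkblob(w,q,8) for q in ((354.5,264),(351,315))]; ps=[darkblob(w,q,8,False) for q in ((305,108),(273,177))]
print(hs,ps)
H=onz(w,[h[0] for h in hs],.020); P=onz(w,[q[0] for q in ps],.065)
print('holes',H.round(4).tolist(),np.linalg.norm(H[0]-H[1]),'mid',H.mean(0)); d=H[0]-H[1]; print(np.degrees(np.arctan2(d[1],d[0])))
print('pins',P.round(4).tolist(),np.linalg.norm(P[0]-P[1]),'mid',P.mean(0)); d=P[0]-P[1]; print(np.degrees(np.arctan2(d[1],d[0])))
# plate outline
g=w['pixels'].astype(int); k=cv2.connectedComponentsWithStats((g.min(2)>185).astype(np.uint8)); m=(k[1]==k[1][288,353-8]).astype(np.uint8)
c=max(cv2.findContours(m,0,1)[0],key=cv2.contourArea); bx=cv2.boxPoints(cv2.minAreaRect(c)); Q=onz(w,bx,.02); print('plate',Q.round(4).tolist(),Q.mean(0))
g2=((g.max(2)-g.min(2)<25)&(g.max(2)>45)&(g.max(2)<125)).astype(np.uint8); k=cv2.connectedComponentsWithStats(cv2.morphologyEx(g2,cv2.MORPH_OPEN,np.ones((5,5)))); m=(k[1]==k[1][145,289]).astype(np.uint8)
c=max(cv2.findContours(m,0,1)[0],key=cv2.contourArea); Q=onz(w,cv2.boxPoints(cv2.minAreaRect(c)),.025); print('bar',Q.round(4).tolist(),Q.mean(0))
e=np.array([np.cos(np.radians(5.2)),np.sin(np.radians(5.2)),0]); z=np.array([0,0,-1.])
togo((H.mean(0)[0],H.mean(0)[1],.026))
E
```

```text
[(array([354.83721784, 262.72123325]), 80), (array([351.11393652, 314.45082252]), 68)] [(array([304.8051207 , 107.02165326]), 67), (array([272.87760637, 176.95694185]), 60)]
holes [[0.4451, -0.2852, 0.02], [0.3613, -0.2932, 0.02]] 0.08411771978772646 mid [ 0.40321552 -0.2891659   0.02      ]
5.457258776956542
pins [[0.6435, -0.1885, 0.065], [0.5642, -0.1608, 0.065]] 0.08396953670046381 mid [ 0.60387502 -0.17468637  0.065     ]
-19.256182180886135
plate [[0.3356, -0.2699, 0.02], [0.4663, -0.2574, 0.02], [0.4681, -0.3073, 0.02], [0.3371, -0.3241, 0.02]] [ 0.4017824  -0.28969268  0.02      ]
bar [[0.5344, -0.1315, 0.025], [0.6829, -0.1866, 0.025], [0.6738, -0.2151, 0.025], [0.5229, -0.1626, 0.025]] [ 0.60352125 -0.17394399  0.025     ]
t 13.975 tcp [ 0.5602 -0.1709  0.2992] tool axes [[0.996, 0.093, 0.0], [0.093, -0.996, 0.0], [0.0, -0.0, -1.0]]
shift mm [-167.3  103.2  273.2] turn None
```

drive_tool(
  series=[1,-42,26,0,0,0,0,1,-42,26,0,0,0,0,1,-42,26,0,0,0,0,1,-41.5,25,20,0,0,0,1,0,0,55,0,0,0,1,0,0,55,0,0,0,1,0,0,50,0,0,0,1,0,0,45,0,0,0,1,0,0,30,0,0,0,1,0,0,18,0,0,0,1,0,0,0,0,0,0,1,0,0,0,0,0,0],
)

```text
t: 15.48
eef_pos: [0.4035, -0.2892, 0.0269]
tool_rot: [0.0, 0.999, 0.046, 0.0]
contact_force: [0.5, -0.5, 0.0]
gripper_width: 0.999
```

drive_tool(
  series=[-1,0,0,0,0,0,0,-1,0,0,0,0,0,0,-1,0,0,0,0,0,0,-1,0,0,0,0,0,0,-1,0,0,0,0,0,0,-1,0,0,0,0,0,0],
  force=60,
)

```text
t: 16.23
eef_pos: [0.4034, -0.289, 0.0273]
tool_rot: [0.0, 0.999, 0.046, 0.0]
contact_force: [-0.9, 1.2, 9.6]
gripper_width: 0.571
```

drive_tool(
  series=[-1,0,0,-30,0,0,0,-1,0,0,-60,0,0,0,-1,0,0,-60,0,0,0,-1,52.6,-23.8,0,0,0,0,-1,52.6,-23.8,0,0,0,0,-1,52.6,-23.8,0,0,0,0,-1,52.6,-23.8,0,0,0,0,-1,0,0,0,0,0,0.143,-1,0,0,0,0,0,0.143,-1,0,0,0,0,0,0.143,-1,0,0,0,0,0,0,-1,0,0,0,0,0,0],
)

```text
t: 17.73
eef_pos: [0.6033, -0.1745, 0.176]
tool_rot: [-0.0, 0.986, -0.166, -0.0]
contact_force: [0.4, -0.2, -3.6]
gripper_width: 0.568
```

```bash
python3 - <<'E'
from h import *
w=snap('wrist','w9'); p,r=pose(); print(p,r.as_matrix().round(3).tolist(),bot.get_obs()['gripper_width'],bot.get_obs()['contact_force'])
pl=proj(w,p+r.apply([(x,y,z) for z in (.007,) for x,y in ((.042,0),(-.042,0),(.065,.025),(.065,-.025),(0,0))])); print(pl.round(1).tolist())
print('pins',proj(w,[(.6435,-.1885,.065),(.5642,-.1608,.065)]).round(1).tolist())
g=w['pixels'].astype(int)
print(darkblob(w,pl[0],18))
u,v=np.round(pl[0]).astype(int); print(u,v); print((g[v-24:v+25:2,u-28:u+29:2].sum(2)//3))
E
```

```text
[ 0.60340279 -0.1745193   0.17610311] [[0.945, -0.328, -0.0], [-0.328, -0.945, 0.0], [-0.0, -0.0, -1.0]] 0.5687805925852109 [-1.06512165  0.22169513 -3.1067147 ]
[[281.3, 191.7], [281.2, 357.3], [344.2, 135.4], [218.4, 135.3], [281.2, 281.5]]
pins [[281.5, 158.1], [281.2, 262.1]]
(array([281.77639494, 189.7596934 ]), 1009)
281 192
[[238 239 234 236 236 239 238 236 238 240 239 237 237 240 238 235 237 236
  237 240 242 239 238 240 239 238 240 238 236]
 [239 238 234 236 237 239 238 236 238 241 238 236 237 238 238 237 236 237
  237 239 240 239 238 240 240 240 240 238 238]
 [239 238 235 235 236 239 238 237 239 241 239 238 237 236 229 228 235 237
  239 239 241 239 238 240 241 238 238 237 237]
 [239 239 235 235 237 238 239 236 239 242 230 209 207 189 161 167 197 207
  209 230 241 241 239 240 239 240 237 236 236]
 [238 238 234 236 237 239 238 237 233 213 176 113 108 111 113 114 110 107
  119 205 216 236 238 239 241 239 239 237 236]
 [238 239 235 236 236 240 240 222 216 126 108 109 113 111 112 119 113 110
  109 108 136 216 226 241 239 238 238 238 237]
 [238 238 236 236 236 238 229 202 104 114
[... 1558 characters left out ...]
236 234 192 126 129 130 131 137 135 134 136 137
  135 131 127 228 234 240 240 239 239 237 237]
 [238 240 235 234 237 238 239 236 237 233 148 132 131 134 132 133 134 132
  134 155 237 235 236 240 239 240 238 236 238]
 [240 238 236 236 237 239 239 238 239 239 238 242 194 157 139 143 144 184
  242 238 235 238 239 241 240 241 239 236 237]
 [237 239 235 235 237 238 239 238 238 242 240 232 237 237 237 235 234 235
  234 241 240 240 239 241 240 241 238 238 234]
 [238 239 236 234 238 238 239 239 239 241 241 237 238 241 241 239 237 236
  237 239 240 238 239 241 240 238 238 236 236]
 [239 238 236 234 237 238 239 237 240 240 241 237 238 239 238 238 235 237
  238 240 240 239 238 240 241 240 237 237 238]]
```

drive_tool(
  series=[-1,0.5,0,34,0,0,0,-1,0,0,25,0,0,0,-1,0,0,15,0,0,0,-1,0,0,0,0,0,0,-1,0,0,0,0,0,0,-1,0,0,0,0,0,0],
)

```text
t: 18.52
eef_pos: [0.6049, -0.1749, 0.1034]
tool_rot: [0.0, 0.986, -0.167, 0.001]
contact_force: [0.1, 0.6, -3.1]
gripper_width: 0.565
```

```bash
python3 - <<'E'
from h import *
w=snap('wrist','w10'); p,r=pose(); o=bot.get_obs(); print(p,o['gripper_width'],o['contact_force'])
T=lambda q:proj(w,p+r.apply([q]))[0].round(1)
print('hole top',T((.042,0,.007)),'hole bottom',T((.042,0,.027)))
print('pins',proj(w,[(.6435,-.1885,.067),(.6435,-.1885,.025)]).round(1).tolist())
g=w['pixels'].astype(int); u,v=T((.042,0,.007)).astype(int); print(u,v); print((g[v-22:v+23:2,u-22:u+23:2].sum(2)//3))
E
```

```text
[ 0.60474808 -0.17493719  0.10324616] 0.5665652572476616 [-0.25057932  0.11816237 -3.87753491]
hole top [281.3 192.2] hole bottom [281.3 182.5]
pins [[281.4, 180.7], [281.4, 167.8]]
281 192
[[236 237 237 240 237 239 240 240 237 238 239 238 237 236 236 239 240 240
  240 239 237 239 239]
 [236 238 237 241 237 238 241 239 236 237 240 228 231 233 237 239 239 241
  240 239 239 239 239]
 [235 237 238 239 236 238 242 232 208 209 210 197 201 204 209 208 229 241
  242 238 239 240 238]
 [237 237 239 239 238 232 212 194 188 187 189 191 191 186 185 172 210 218
  236 239 240 241 239]
 [234 236 237 240 222 217 145 170 186 188 192 195 193 193 187 178 146 136
  216 228 240 240 239]
 [235 239 239 230 214 104 142 174 188 187 191 193 189 191 188 175 153 112
  103 218 238 240 240]
 [237 238 237 221 129 113 132 169 186 189 192 194 192 194 184 173 146 112
  110 140 222 237 240]
 [234 238 226 173 112 113 114 160 182 191 190 190 190 190 185 165 128 117
  110 109 211 227 240]
 [236 237 224 129 116 111 111 135 169 183 185 184 186 186 173 150 112 114
  115 113 139 225 239]
 [237 231 211 104 115 115 110 111 138
[... 621 characters left out ...]
122 119 184 233 240]
 [234 237 235 238 120 122 126 131 132 131 133 129 131 133 134 132 131 129
  124 120 231 236 239]
 [236 237 237 233 212 122 132 134 132 136 136 130 133 136 131 132 132 129
  124 224 235 240 239]
 [234 237 239 238 234 191 129 132 131 133 135 134 135 137 132 134 130 131
  201 235 240 240 239]
 [236 237 238 240 236 235 231 151 131 135 133 136 136 136 136 135 155 236
  233 237 239 239 239]
 [235 237 238 240 238 240 237 238 230 181 150 142 140 142 182 243 239 236
  238 238 240 240 238]
 [234 237 239 239 238 238 241 240 234 235 237 236 236 235 234 234 239 240
  238 239 241 241 240]
 [235 237 238 240 238 239 241 240 239 238 240 240 237 237 237 239 240 239
  240 239 239 239 240]]
```

drive_tool(
  series=[-1,-0.8,0,0,0,0,0,-1,0,0,8,0,0,0,-1,0,0,8,0,0,0,-1,0,0,4,0,0,0,-1,0,0,0,0,0,0,-1,0,0,0,0,0,0],
)

```text
t: 19.32
eef_pos: [0.6035, -0.1745, 0.0823]
tool_rot: [0.0, 0.986, -0.167, 0.0]
contact_force: [0.8, -0.4, -2.5]
gripper_width: 0.564
```

drive_tool(
  series=[-1,0,0,9,0,0,0,-1,0,0,9,0,0,0,-1,0,0,7,0,0,0,-1,0,0,3.3,0,0,0,-1,0,0,0,0,0,0,-1,0,0,0,0,0,0,-1,0,0,0,0,0,0],
)

```text
t: 20.2
eef_pos: [0.6036, -0.1745, 0.0542]
tool_rot: [0.0, 0.986, -0.167, 0.0]
contact_force: [0.3, 0.4, -2.7]
gripper_width: 0.569
```

drive_tool(
  series=[-1,0,0,1.2,0,0,0,-1,0,0,0,0,0,0,1,0,0,0,0,0,0,1,0,0,0,0,0,0,1,0,0,0,0,0,0,1,0,0,0,0,0,0],
)

```text
t: 20.95
eef_pos: [0.6035, -0.1745, 0.0529]
tool_rot: [0.0, 0.986, -0.167, 0.0]
contact_force: [0.5, -0.5, 0.2]
gripper_width: 1.001
```

drive_tool(
  series=[1,0,0,-25,0,0,0,1,0,0,-55,0,0,0,1,0,0,-55,0,0,0,1,-40,0,-40,0,0,0,1,0,0,0,0,0,0,1,0,0,0,0,0,0,1,0,0,0,0,0,0],
)

```text
t: 21.82
eef_pos: [0.5654, -0.1613, 0.2262]
tool_rot: [-0.0, 0.986, -0.167, -0.001]
contact_force: [-1.0, -0.2, -0.1]
gripper_width: 1.004
```

```bash
python3 - <<'E'
from h import *
w=snap('wrist','w11'); a=snap('side','side11'); b=snap('scene','scene11'); o=bot.get_obs(); print(o['t'],o['eef_pos'],o['gripper_width'],o['contact_force'])
e=np.array([np.cos(np.radians(-19.26)),np.sin(np.radians(-19.26)),0]); f=np.array([-e[1],e[0],0]); c0=np.array([.6039,-.1747,0])
# plate outline in wrist and side, rays on z=.045
for nm,c,thr in (('wrist',w,185),('side',a,185)):
    g=c['pixels'].astype(int); u,v=proj(c,c0+e*.015+[0,0,.045])[0].round().astype(int)
    k=cv2.connectedComponentsWithStats((g.min(2)>thr).astype(np.uint8)); l=k[1][v,u]; print(nm,u,v,g[v,u],k[2][l].tolist())
    ct=max(cv2.findContours((k[1]==l).astype(np.uint8),0,1)[0],key=cv2.contourArea); bx=cv2.boxPoints(cv2.minAreaRect(ct))
    for z in (.045,.067):
        Q=onz(c,bx,z); d=Q.mean(0)-c0; s=sorted([np.linalg.norm(Q[0]-Q[1]),np.linalg.norm(Q[1]-Q[2])]); dd=max((Q[0]-Q[1],Q[1]-Q[2]),key=np.linalg.norm)
        print(z,'centre off (bar x,y) mm',(d@e*1000).round(1),(d@f*1000).round(1),'size',np.round(s,4),'az',np.degrees(np.arctan2(dd[1],dd[0])).round(1)%180)
# rod unmoved? die patch difference since reading; other spacers unmoved since start
for nm,c,r0,ref in (('side',a,load('side5'),(196,205,226,245)),('scene',b,load('scene5'),(335,190,366,235)),('side thick',a,load('side0'),(195,285,252,345)),('side thin',a,load('side0'),(288,205,340,250))):
    x0,y0,x1,y1=ref; print(nm,np.abs(c['pixels'][y0:y1,x0:x1].astype(int)-r0['pixels'][y0:y1,x0:x1]).mean().round(1))
E
```

```text
21.975 [ 0.56552842 -0.16132187  0.22644795] 1.0006044765157747 [ 0.88600174  0.77656574 -0.42948228]
wrist 281 134 [247 242 236] [254, 78, 56, 139, 6791]
0.045 centre off (bar x,y) mm -1.0 -0.3 size [0.0492 0.1297] az 162.2
0.067 centre off (bar x,y) mm 1.4 -0.2 size [0.0456 0.1202] az 162.2
side 292 175 [242 241 233] [279, 163, 33, 33, 449]
0.045 centre off (bar x,y) mm -2.0 0.6 size [0.0535 0.1409] az 159.9
0.067 centre off (bar x,y) mm -20.1 11.4 size [0.0524 0.1381] az 159.9
side 5.9
scene 1.7
side thick 8.7
side thin 8.9
```

```bash
python3 - <<'E'
from h import *
def reg(n1,n0,box):
    x0,y0,x1,y1=box; A=[cv2.cvtColor(load(n)['pixels'],cv2.COLOR_BGR2GRAY)[y0:y1,x0:x1].astype(np.float32) for n in (n1,n0)]
    s,q=cv2.phaseCorrelate(*A,cv2.createHanningWindow((x1-x0,y1-y0),cv2.CV_32F)); return np.round(s,2),round(q,2)
print('thick side',reg('side11','side0',(190,280,256,350)),'scene',reg('scene11','scene0',(320,165,370,215)))
print('thin side',reg('side11','side0',(284,200,344,256)),'scene',reg('scene11','scene0',(215,220,265,280)))
print('rod side',reg('side11','side5',(200,212,224,236)),'scene',reg('scene11','scene5',(335,190,366,235)))
for n,bx in (('tape side',(235,195,290,245)),('cup side',(205,135,245,205)),('pucks',(345,210,375,245)),('block',(330,135,370,170)),('jar',(140,300,175,335))): print(n,reg('side11','side0',bx))
E
```

```text
thick side (array([0.02, 0.01]), 0.99) scene (array([-0.04,  0.15]), 0.6)
thin side (array([-0.04, -0.09]), 0.94) scene (array([-0.08, -0.33]), 0.86)
rod side (array([-0.07, -0.01]), 0.96) scene (array([0.15, 0.56]), 0.9)
tape side (array([-0.01,  0.01]), 0.99)
cup side (array([-0.04,  0.09]), 0.94)
pucks (array([-0.06, -0.1 ]), 1.0)
block (array([0.07, 0.03]), 1.03)
jar (array([-0.06, -0.04]), 1.0)
```

```bash
python3 -c "
from station import bot
print(bot.hand_in())"
```

```text
the job is handed in; nothing more can be done
None
```

I put the rod in the die's bore, read about 62 mm standing out, and placed the medium spacer over both pins on the bolster. The job is handed in, at about 22 s of the 61 s; no verdict was reported.

- **Rod:** I released it about 52 mm down the bore and it slid the rest of the way by itself. I did not press on it to prove it bottomed. It leans slightly inside the bore's clearance, by roughly 0.04–0.06 rad.
- **Reading:** The two close wrist views gave 62–63 mm. Estimates using the far cameras scattered between 59.6 and 61.9 mm. The low ones fall just under the 60 mm limit but are within the 3 mm allowance for the medium spacer.
- **Spacer:**
  - Its outline in the wrist picture measures 49 x 130 mm at the seated height, which fits lying flat on the bar.
  - Its centre is 1.0 and 0.3 mm off the pin centre line, and its angle is about 1.5° (0.026 rad) off.
  - The side camera gave offsets of 2.0 and 0.6 mm.
- **Everything else:** Comparing later pictures with earlier ones, the rod, the other two spacers, and the tape, cup, block, jar and one of the three pucks shifted by no more than about 0.6 px. The other two pucks were not checked. The arm was clear of everything with no contact force.

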